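# Throw the used blood-draw sharps away

## Task

Clear up after the blood draw: lift the flap of the sharps bin, drop the used tube holder and the used syringe from the tray through the mouth, and shut the flap fully again. Leave the capped sample tube lying on the tray, and do not push about the tube rack, the bottle or the roll of tape.

Things in the scene. Friction and masses are not known exactly. Their poses are not given: they have to be found in the camera images.
- sharps_bin: Yellow round sharps bin, fixed, left or right of the tray: 184 mm wide at the foot, 216 mm at the top, inner floor 5 mm up. Fixed brown-red lid, 228 mm wide, its top at 136 mm, with a central rectangular mouth 110 mm (bin's x) by 125 mm (y) under the flap. The flap's hinge line runs along the bin's y at x = +64, z = 137 mm. Origin: centre of the underside; z up.
- flap (a joint): Angle of the bin's orange-red flap (rad): 0 shut, 1.57 upright, 2.0 its stop, leaning back. Starts shut or a little ajar. Its free edge, on the bin's -x side, rises as it opens. Plate 130 mm from hinge to free edge, 138 mm wide, 5 mm thick, 80 g; a friction hinge (0.14 N m) holds it at any angle.
- flap_grip (a point): Centre of the flap's handle: a bar 14 mm thick, 30 mm long, parallel to the hinge, on a web 24 mm wide (y), 8 mm thick (x). Shut, it is 110 mm from the hinge line towards the bin's -x and 29 mm above it (24 mm over the flap's face): bin x = -46, z = 166 mm. It swings with the flap. Pinched from above by its ends (30 mm apart) it turns between the fingers. Axes: the flap's.
- tray: Grey instrument tray fixed on the table, 200 mm (x) by 300 mm (y), rim 16 mm high, walls and floor 4 mm. Origin: centre of the underside, z up. The holder, the syringe and the sample tube lie on it side by side, about 85 mm apart along the tray's y, in any order, each roughly along the tray's x.
- holder: Used tube holder, white plastic, 72 mm long, 30 g, lying along its own x. Barrel of 22 mm diameter from x = -32 to +14 mm, then a thin hub of 10 mm diameter to x = +36 mm; at the barrel's end (x = -34 mm) a flange 36 mm wide (y), 22 mm high, 4 mm thick. Origin: on the underside, below the long axis (11 mm up), at mid-length.
- syringe: Used syringe, white plastic, no needle, 93 mm long, 30 g, lying along its own x. Barrel of 18 mm diameter from x = -18 to +38 mm, nozzle of 6 mm diameter to x = +48 mm; finger flange at x = -18 mm, 34 mm wide (y), 18 mm high; then a 9 mm plunger rod to a thumb disc of 18 mm diameter at x = -45 mm. Origin: on the underside, below the long axis (9 mm up).
- tube: Full, capped sample tube that stays on the tray: 13 mm diameter with a round end at x = +46 mm, a paper label and a cap 17 mm thick from x = -46 to -26 mm, lying along its own x; no flange. 30 g. Origin: on the underside, below the long axis, at mid-length.
- rack: Bystander: loose white tube rack full of capped tubes, 92 mm (x) by 132 mm (y), 100 mm high, beyond the tray. Origin: centre of the underside.
- spray: Bystander: loose white disinfectant bottle standing upright, 56 mm diameter, 130 mm high, beyond the tray and bin. Origin: centre of the underside.
- tape_roll: Bystander: loose roll of tape lying flat, 70 mm across, 25 mm high. Origin: centre of the underside.

How it is judged:
On the way, in this order (a step that is already met when the one before it is completed fails the run):
1. the flap is lifted (past 0.9 rad) (value of joint flap above 0.9 rad), for 0.2 s.
2. the tube holder and the syringe are both inside the bin (horizontal distance between each of holder, syringe and sharps_bin below 0.105 m and z of each of holder, syringe in the frame of sharps_bin below 0.1 m), for 0.2 s.
At the end, for the whole second after the job is handed in: Holder and syringe at rest in the bin (within 105 mm of its axis, below 100 mm height), flap shut (under 0.08 rad), sample tube on the tray (origin inside its outline, under 30 mm above its underside), rack, bottle and tape roll within 40 mm of their start, measured at their origins (all of step 2 and value of joint flap below 0.08 rad and linear speed of each of holder, syringe below 0.05 m/s and x of tube in the frame of tray between -0.1 and 0.1 m and y of tube in the frame of tray between -0.15 and 0.15 m and z of tube in the frame of tray below 0.03 m and distance of each of rack, spray, tape_roll from where it was at the start of the episode below 0.04 m); the robot touches nothing.
It fails at once if the sample tube is lifted or knocked off the tray (origin more than 60 mm above the table, or beyond the tray's outline by 20 mm) (height (world z) of tube above 0.06 m or x of tube in the frame of tray above 0.12 m or x of tube in the frame of tray below -0.12 m or y of tube in the frame of tray above 0.17 m or y of tube in the frame of tray below -0.17 m).
It fails at once if the rack, the bottle or the tape roll is pushed more than 40 mm (distance of any of rack, spray, tape_roll from where it was at the start of the episode above 0.04 m).
It also fails if it takes over 72 s, if anything falls off the work surface, if the arm or the gripper's body presses on something with over 40 N, if the wrist force passes 120 N, or if a joint passes its speed limit or range.

## Robot

A 7-joint arm with a two-finger parallel gripper is mounted at the origin on the work surface. World frame = base frame: x ahead of the robot, y to its left, z up, the work surface at z = 0. Lengths are in m, angles in rad, forces in N, time in s.
With the tool pointing down it reaches from about 0.4 to 0.85 m from the base axis. Payload 4.5 kg.
Tool frame: the origin (TCP) lies on the centre line of the jaws, within the pads' length; the fingertips stand 11 mm ahead of it and the grasp point (between the pads) lies 8 mm behind it; z points along the fingers, y is the line along which they close (so a half turn about z gives the same grasp; the last joint's range is limited). The gripper opens to 88 mm and grips with 3 to 60 N. Pads are 18 mm wide; open, the fingers measure 123 mm over their backs; the gripper's body (75 mm by 187 mm) begins 45 mm behind the grasp point.
Start: joints at [1.249, 0.689, -0.195, 1.565, 0.157, 0.902, -0.215], TCP at [0.218, -0.586, 0.25] pointing down, gripper open.
Joint ranges: [-3.01, 3.01], [-0.46, 2.08], [-1.47, 1.51], [0.13, 2.56], [-1, 4.14], [0.04, 2.09], [-2.66, 2.66]. Speed limits (rad/s): [2.57, 2.57, 3.14, 3.14, 3.14, 3.14, 3.14].

## Interface

Orientations are given as a unit quaternion [x, y, z, w].
In Python, from plant import * gives the robot as it stands. The module is installed in compiled form; this text tells all that it offers.
- The arm moves only by the tool send_rows, never from a script. Its argument "motion" is a list of rows, each an object of numbers: "x", "y", "z": the shift along the tool's x, y, z in cm; "rx", "ry", "rz": the turn, a rotation vector about the tool's x, y, z in rad; "jaw": the finger opening in cm, from 0 to 8.81. In form: [{"x": .., "y": .., "z": .., "rx": .., "ry": .., "rz": .., "jaw": ..}, ...]. A call has exactly 5 rows; each row shifts and turns the commanded pose from where the row before left it, along the tool's axes as they then stand; what a row does not reach is not made up. A row lasts 1/10 s, in which the tool goes at most 50 mm and 8.59 degrees, less where a joint would pass 70% of its speed; a pose out of reach is approached as far as the arm can. A call is refused whole if a number of a shift passes 5 or a number of a turn 0.15, either way. A call with a gripper value outside its range is refused whole. The fingers move at their own pace and stop on an object; "grip_force" is the grip in N (left out, the last holds). Time passes only in rows, so rows that do not move let the fingers close, or fill a call up. It gives the time, the measured TCP pose, the force, the opening and the grip force at its end, in the units of the state.
- get_state(): the state, without advancing time (a new reading comes with each control period).
- snapshot(name): name is "side" or "top" or "wrist"; returns a dict with "img" (420x560x3 uint8, red, green, blue), "vertical_fov" (degrees; the focal length in pixels is half the picture's height over the tangent of half this angle, whatever the lens; pixels are square), "cx", "cy" (the principal point, pixels), "D" ([k1, k2, p1, p2, k3] as OpenCV has them; the pictures are not rectified), "extrinsics" (4x4, takes a point from camera to world coordinates). Camera axes: x right, y up, looking along -z (the intrinsics and any distortion apply to the point x, -y, -z); pixel columns grow to the right and rows downward; lengths in m; the calibration is good to about 2 mm. A picture is of the moment at which its call begins. There is no depth.
- finish_job(): hands the job in; it is judged then, once.
The state is a dict: "clock": time; "q": joint angles; "qd": joint speeds; "joint_torque": joint torques, N m; "tool_pos": TCP position; "eef_rot": TCP orientation; "contact_force": force on the tool from outside, world axes, zero at the start; "moment": the same for the moment, N m; "opening": opening from 0.0 (shut) to 1.0 (fully open); "finger_force": force on a finger pad.
Only numpy, scipy, OpenCV 4.12 (cv2) and the standard library are available. Lean on these libraries where they do the work, as an engineer would, in place of code of your own. Each camera call takes 0.05 s, during which the arm holds its last target. There are 200 camera calls.

## Working session

There is one attempt and no reset: what is moved stays moved. The work goes in short steps, Python scripts to look and compute and a tool call to move; the robot and the scene stay as the last step left them, time stands still between calls to the robot, and variables do not carry over. Pictures are saved under pics/ and viewed, at most 12 in all, crops included, and the job is handed in when it is done.

Besides the shell and the picture viewer there is one more tool, called by a JSON object that holds its "fn" and its "kwargs". send_rows: Moves the arm, as the interface text tells. Its arguments: {"type":"object","properties":{"motion":{"type":"array"},"grip_force":{"type":"number"}},"required":["motion"]}

```bash
mkdir -p pics
cat > h.py <<'E'
from plant import *
import numpy as np, cv2
from scipy.spatial.transform import Rotation as R
def snap(n,f=None):
    s=snapshot(n); im=np.ascontiguousarray(s["img"])
    if f: cv2.imwrite("pics/"+f,im[:,:,::-1])
    return s
def K(s):
    f=210/np.tan(np.radians(s["vertical_fov"])/2)
    return np.array([[f,0,s["cx"]],[0,f,s["cy"]],[0,0,1.]])
def ray(s,u,v):
    p=cv2.undistortPoints(np.array([[[u,v]]],float),K(s),np.array(s["D"],float))[0,0]
    E=np.array(s["extrinsics"]); return E[:3,3],E[:3,:3]@np.array([p[0],-p[1],-1])
def onz(s,u,v,z):
    o,d=ray(s,u,v); return o+d*(z-o[2])/d[2]
def proj(s,P):
    E=np.array(s["extrinsics"]); c=(np.atleast_2d(P)-E[:3,3])@E[:3,:3]*[1,-1,-1]
    return cv2.projectPoints(c,np.zeros(3),np.zeros(3),K(s),np.array(s["D"],float))[0][:,0]
E
python3 - <<'E'
from h import *
a=snap("top","top0.png"); b=snap("side","side0.png")
for s in(a,b): print(np.round(s["extrinsics"],3).tolist(),s["vertical_fov"],s["cx"],s["cy"],s["D"])
st=get_state(); print({k:np.round(v,3).tolist() for k,v in st.items()})
E
```

```text
[[-0.02, 0.991, -0.129, 0.48], [-1.0, -0.019, 0.006, 0.031], [0.003, 0.129, 0.992, 0.999], [0.0, 0.0, 0.0, 1.0]] 49.86609703812098 278.071808507854 202.45659660935206 [0.04459721 0.         0.         0.         0.        ]
[[-0.93, 0.244, -0.274, 0.352], [-0.366, -0.571, 0.735, 0.667], [0.023, 0.784, 0.62, 0.669], [0.0, 0.0, 0.0, 1.0]] 57.737071657154445 282.9285888830943 203.97446234446707 [-0.0681139  0.         0.         0.         0.       ]
{'clock': 0.1, 'q': [1.249, 0.69, -0.195, 1.566, 0.157, 0.903, -0.215], 'qd': [-0.0, -0.001, 0.0, -0.004, 0.001, 0.001, 0.001], 'joint_torque': [-0.002, -52.85, -1.271, -15.384, -0.052, 0.002, 0.0], 'tool_pos': [0.217, -0.585, 0.249], 'eef_rot': [0.984, 0.177, -0.0, -0.001], 'contact_force': [0.186, -0.137, -0.409], 'moment': [-0.005, 0.048, 0.083], 'finger_force': 0.0, 'opening': 1.001}
```

View pics/top0.png

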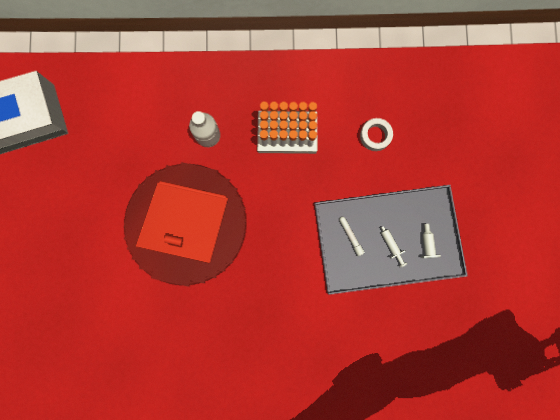

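View pics/side0.png

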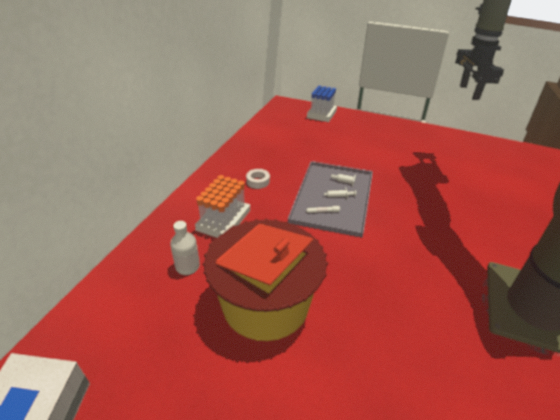

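The top view shows the bin at about (185,224) with its handle at (173,240), the tray centre near (390,239), the tube at (351,236), the syringe at (392,246) and the holder at (429,240). The tape is at (377,134), the rack at (287,127) and the bottle at (203,126). The side view shows the flap slightly ajar.

```bash
cat > m.py <<'E'
from h import *
s=snap("top"); im=s["img"].astype(int)
r,g,b=im[...,0],im[...,1],im[...,2]
m=((np.minimum(np.minimum(r,g),b)>140)).astype(np.uint8)
m[:195]=0;m[290:]=0;m[:,:315]=0
n,l,st,c=cv2.connectedComponentsWithStats(m)
for i in range(1,n):
    if st[i,4]<60: continue
    v,u=np.nonzero(l==i); P=np.array([onz(s,a,d,.014)[:2] for a,d in zip(u,v)])
    mu=P.mean(0); ax=np.linalg.svd(P-mu,full_matrices=False)[2][0]; ax*=np.sign(ax[0])
    t=(P-mu)@ax; w=(P-mu)@[-ax[1],ax[0]]; 
    mid=mu+ax*(t.min()+t.max())/2
    print("obj",c[i].round(1),"mid",mid.round(4),"ang",np.degrees(np.arctan2(ax[1],ax[0])).round(1),"len",np.ptp(t).round(4))
    tt=t-(t.min()+t.max())/2
    print("  widths",[(round(x,3),round(float(np.ptp(w[abs(tt-x)<.004])),3)) for x in np.arange(-.04,.041,.01) if (abs(tt-x)<.004).sum()>2])
# lid: dark red
lid=((r>70)&(r<135)&(g<45)&(b<45)).astype(np.uint8)
flap=((r>190)&(g>35)&(b<60)).astype(np.uint8)
for nm,mm,z in(("lid",lid,.136),("flap",flap,.142)):
    mm[:150]=0;mm[295:]=0;mm[:,260:]=0;mm[:,:110]=0
    cs=cv2.findContours(cv2.morphologyEx(mm,cv2.MORPH_OPEN,np.ones((3,3),np.uint8)),0,2)[0]; k=max(cs,key=cv2.contourArea)
    P=np.array([onz(s,a,d,z)[:2] for a,d in cv2.convexHull(k)[:,0]],np.float32)
    print(nm,cv2.contourArea(k),cv2.minEnclosingCircle(P),cv2.minAreaRect(P))
    if nm=="flap": 
        q=cv2.approxPolyDP(cv2.convexHull(k),8,True)[:,0]; print(q.tolist())
for n_,u,v,z in(("tape",377,134,.025),("rack",287,105,.1),("spray",199,118,.13),("handle",173,240,.17)): print(n_,onz(s,u,v,z).round(3))
tm=(abs(r-g)<25)&(abs(g-b)<30)&(r>60)
tm=tm.astype(np.uint8); tm[:180]=0;tm[300:]=0;tm[:,:305]=0;tm[:,475:]=0
k=max(cv2.findContours(tm,0,2)[0],key=cv2.contourArea)
P=np.array([onz(s,a,d,.016)[:2] for a,d in k[:,0]],np.float32); print("tray",cv2.minAreaRect(P))
E
python3 m.py
```

```text
obj [352.1 236.6] mid [ 0.5327 -0.1333] ang 26.2 len 0.0915
  widths [(np.float64(-0.04), 0.015), (np.float64(-0.03), 0.014), (np.float64(-0.02), 0.012), (np.float64(-0.01), 0.011), (np.float64(0.0), 0.011), (np.float64(0.01), 0.011), (np.float64(0.02), 0.011), (np.float64(0.03), 0.011), (np.float64(0.04), 0.011)]
obj [430.  243.4] mid [ 0.5194 -0.3014] ang 4.6 len 0.075
  widths [(np.float64(-0.04), 0.03), (np.float64(-0.03), 0.034), (np.float64(-0.02), 0.018), (np.float64(-0.01), 0.018), (np.float64(0.0), 0.019), (np.float64(0.01), 0.018), (np.float64(0.02), 0.011), (np.float64(0.03), 0.007)]
obj [393.6 246.4] mid [ 0.5088 -0.2227] ang 26.1 len 0.097
  widths [(np.float64(-0.04), 0.01), (np.float64(-0.03), 0.008), (np.float64(-0.02), 0.032), (np.float64(-0.01), 0.015), (np.float64(0.0), 0.015), (np.float64(0.01), 0.015), (np.float64(0.02), 0.016), (np.float64(0.03), 0.015), (np.float64(0.04), 0.008)]
lid 3617.0 ((0.5585126876831055, 0.203270822763443), 0.1167493388056755) ((0.5901080369949341, 0.19704128801822662), (0.23175694048404694, 0.16271938383579254), 78.34376525878906)
flap 4871.0 ((0.5579507350921631, 0.20854999125003815), 0.09447882324457169) ((0.5600692629814148, 0.20856952667236328), (0.14377199113368988, 0.1297290027141571), 76.01654815673828)
[[159, 182], [226, 198], [209, 261], [137, 246]]
tape [ 0.755 -0.197  0.025]
rack [0.799 0.003 0.1  ]
spray [0.765 0.179 0.13 ]
handle [0.522 0.219 0.17 ]
tray ((0.5249526500701904, -0.21439822018146515), (0.1981441080570221, 0.300367146730423), 6.553580284118652)
```

Run:
```python
import cv2
a=cv2.imread("pics/top0.png")[160:290,110:260]; b=cv2.imread("pics/side0.png")[210:345,190:340]
a=cv2.resize(a,(390,380),interpolation=2);b=cv2.resize(b,(390,380),interpolation=2)
cv2.imwrite("pics/c.png",cv2.hconcat([a,b]))
```

```text
(no output)
```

View pics/c.png

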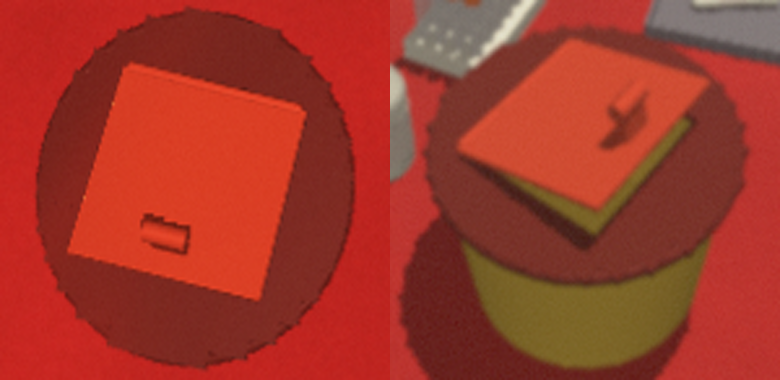

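The crop shows the handle bar centred at about full-image (173.5,240) in the top view and (282,246) in the side view. The flap is clearly open by a few tenths of a radian.

```bash
cat >> h.py <<'E'
def plan(target,yaw=None,maxs=4.8,st=None,n=None):
    """print rows (shift tool cm, rz) from the measured pose to target world, tool down"""
    st=get_state(); p=np.array(st["tool_pos"]); Q=R.from_quat(st["eef_rot"]).as_matrix()
    y0=np.arctan2(Q[1,0],Q[0,0]); dy=0 if yaw is None else (np.radians(yaw)-y0+np.pi)%(2*np.pi)-np.pi
    d=np.array(target)-p
    n=n or int(max(np.ceil(np.linalg.norm(d)*100/maxs),np.ceil(abs(dy)/.149),1))
    print("at",p.round(4),"yaw",np.degrees(y0).round(1),"rows",n, "tilt",Q[:,2].round(3))
    for k in range(n):
        a=y0+dy*k/n; t=d/n*100
        print(dict(x=round(t[0]*np.cos(a)+t[1]*np.sin(a),2),y=round(t[0]*np.sin(a)-t[1]*np.cos(a),2),z=round(-t[2],2),rz=round(-dy/n,3)))
        if dy==0: break
BC=np.array([.5585,.2033]); BA=np.radians(-14.); BX=np.array([np.cos(BA),np.sin(BA)]); 
def handle(th):
    r=.110*np.cos(th)-.029*np.sin(th); return np.r_[BC+BX*(.064-r),.137+.110*np.sin(th)+.029*np.cos(th)]
E
python3 - <<'E'
from h import *
a=snapshot("top");b=snapshot("side")
o1,d1=ray(a,173.5,240);o2,d2=ray(b,282,246)
A=np.c_[d1,-d2];t=np.linalg.lstsq(A,o2-o1,rcond=None)[0]
print((o1+d1*t[0]).round(4),(o2+d2*t[1]).round(4))
for th in(0,.1,.2,.3,.4,.5):print(th,handle(th).round(4),proj(a,handle(th)).round(1),proj(b,handle(th)).round(1))
h=handle(.3); h[2]=.3; plan(h,-14)
E
```

```text
[0.5213 0.2131 0.1907] [0.521  0.213  0.1907]
0 [0.5139 0.2144 0.166 ] [[175.8 244.7]] [[285.1 257.3]]
0.1 [0.5172 0.2136 0.1768] [[174.9 242.6]] [[283.7 252.3]]
0.2 [0.5216 0.2125 0.1873] [[174.3 239.9]] [[281.8 247.1]]
0.3 [0.5269 0.2112 0.1972] [[173.8 236.6]] [[279.3 241.8]]
0.4 [0.5332 0.2096 0.2065] [[173.6 232.7]] [[276.5 236.4]]
0.5 [0.5404 0.2078 0.2152] [[173.5 228.2]] [[273.1 231.1]]
at [ 0.2176 -0.5856  0.2493] yaw 20.4 rows 18 tilt [-0.     0.001 -1.   ]
{'x': np.float64(3.15), 'y': np.float64(-3.55), 'z': np.float64(-0.28), 'rz': np.float64(0.033)}
{'x': np.float64(3.03), 'y': np.float64(-3.65), 'z': np.float64(-0.28), 'rz': np.float64(0.033)}
{'x': np.float64(2.91), 'y': np.float64(-3.75), 'z': np.float64(-0.28), 'rz': np.float64(0.033)}
{'x': np.float64(2.78), 'y': np.float64(-3.85), 'z': np.float64(-0.28), 'rz': np.float64(0.033)}
{'x': np.float64(2.65), 'y': np.float64(-3.94), 'z': np.float64(-0.28), 'rz': np.float64(0.033)}
{'x': np.float64(2.52), 'y': np.float64(-4.02), 'z': np.float64(-0.28), 'rz': np.float64(0.033)}
{'x': np.float64(2.38), 'y': np.float64(-4.11)
[... 416 characters left out ...]
z': np.float64(0.033)}
{'x': np.float64(1.67), 'y': np.float64(-4.45), 'z': np.float64(-0.28), 'rz': np.float64(0.033)}
{'x': np.float64(1.52), 'y': np.float64(-4.5), 'z': np.float64(-0.28), 'rz': np.float64(0.033)}
{'x': np.float64(1.37), 'y': np.float64(-4.55), 'z': np.float64(-0.28), 'rz': np.float64(0.033)}
{'x': np.float64(1.22), 'y': np.float64(-4.59), 'z': np.float64(-0.28), 'rz': np.float64(0.033)}
{'x': np.float64(1.06), 'y': np.float64(-4.63), 'z': np.float64(-0.28), 'rz': np.float64(0.033)}
{'x': np.float64(0.91), 'y': np.float64(-4.66), 'z': np.float64(-0.28), 'rz': np.float64(0.033)}
{'x': np.float64(0.75), 'y': np.float64(-4.69), 'z': np.float64(-0.28), 'rz': np.float64(0.033)}
```

{"fn": "send_rows", "kwargs": {"motion": [{"x":3.15,"y":-3.55,"z":-0.5,"rz":0.033},{"x":3.03,"y":-3.65,"z":-0.5,"rz":0.033},{"x":2.9,"y":-3.75,"z":-0.5,"rz":0.033},{"x":2.8,"y":-3.85,"z":-0.5,"rz":0.033},{"x":2.65,"y":-3.95,"z":-0.5,"rz":0.033}]}}

```text
schema error: expected keys x, y, z, rx, ry, rz, jaw
```

{"fn": "send_rows", "kwargs": {"motion": [{"x":2.5,"y":-4.0,"z":-0.5,"rz":0.033},{"x":2.4,"y":-4.1,"z":-0.5,"rz":0.033},{"x":2.25,"y":-4.2,"z":-0.5,"rz":0.033},{"x":2.1,"y":-4.25,"z":-0.5,"rz":0.033},{"x":1.95,"y":-4.3,"z":-0.5,"rz":0.033}]}}

```text
schema error: expected keys x, y, z, rx, ry, rz, jaw
```

Run:
```python
from h import *
print(np.round(get_state()["q"],2)); plan([.521,.213,.27],-14)
```

```text
[ 1.25  0.69 -0.19  1.57  0.16  0.9  -0.22]
at [ 0.2176 -0.5856  0.2493] yaw 20.4 rows 18 tilt [-0.     0.001 -1.   ]
{'x': np.float64(3.13), 'y': np.float64(-3.57), 'z': np.float64(-0.11), 'rz': np.float64(0.033)}
{'x': np.float64(3.0), 'y': np.float64(-3.67), 'z': np.float64(-0.11), 'rz': np.float64(0.033)}
{'x': np.float64(2.88), 'y': np.float64(-3.77), 'z': np.float64(-0.11), 'rz': np.float64(0.033)}
{'x': np.float64(2.75), 'y': np.float64(-3.87), 'z': np.float64(-0.11), 'rz': np.float64(0.033)}
{'x': np.float64(2.62), 'y': np.float64(-3.96), 'z': np.float64(-0.11), 'rz': np.float64(0.033)}
{'x': np.float64(2.49), 'y': np.float64(-4.04), 'z': np.float64(-0.11), 'rz': np.float64(0.033)}
{'x': np.float64(2.35), 'y': np.float64(-4.12), 'z': np.float64(-0.11), 'rz': np.float64(0.033)}
{'x': np.float64(2.21), 'y': np.float64(-4.2), 'z': np.float64(-0.11), 'rz': np.float64(0.033)}
{'x': np.float64(2.07), 'y': np.float64(-4.27), 'z': np.float64(-0.11), 'rz': np.float64(0.033)}
{'x': np.float64(1.93), 'y': np.float64(-4.34), 'z': np.float64(-0.11), 'rz': np.float64(0.033)}
{'x': np.float64(1.78), 'y': np.float64(-4.4), 'z': np.float64(-0.11), 'rz': np.float64(0.033)}
{'x': np.float64(1.64), 'y': np.float64(-4.45), 'z': np.float64(-0.11), 'rz': np.float64(0.033)}
{'x': np.float64(1.49), 'y': np.float64(-4.51), 'z': np.float64(-0.11), 'rz': np.float64(0.033)}
{'x': np.float64(1.34), 'y': np.float64(-4.55), 'z': np.float64(-0.11), 'rz': np.float64(0.033)}
{'x': np.float64(1.18), 'y': np.float64(-4.6), 'z': np.float64(-0.11), 'rz': np.float64(0.033)}
{'x': np.float64(1.03), 'y': np.float64(-4.63), 'z': np.float64(-0.11), 'rz': np.float64(0.033)}
{'x': np.float64(0.87), 'y': np.float64(-4.66), 'z': np.float64(-0.11), 'rz': np.float64(0.033)}
{'x': np.float64(0.72), 'y': np.float64(-4.69), 'z': np.float64(-0.11), 'rz': np.float64(0.033)}
```

All keys are required.

{"fn": "send_rows", "kwargs": {"motion": [{"x":3.15,"y":-3.55,"z":-0.5,"rx":0,"ry":0,"rz":0.033,"jaw":6},{"x":3.0,"y":-3.65,"z":-0.5,"rx":0,"ry":0,"rz":0.033,"jaw":6},{"x":2.9,"y":-3.75,"z":-0.5,"rx":0,"ry":0,"rz":0.033,"jaw":6},{"x":2.75,"y":-3.85,"z":-0.5,"rx":0,"ry":0,"rz":0.033,"jaw":6},{"x":2.6,"y":-3.95,"z":-0.5,"rx":0,"ry":0,"rz":0.033,"jaw":6}]}}

```text
clock: 0.75
tool_pos: [0.3027, -0.363, 0.275]
eef_rot: [0.996, 0.094, 0.0, 0.0]
contact_force: [1.7, -0.1, 0.1]
opening: 0.678
finger_force: 0.0
```

{"fn": "send_rows", "kwargs": {"motion": [{"x":2.5,"y":-4.05,"z":-0.5,"rx":0,"ry":0,"rz":0.033,"jaw":6},{"x":2.35,"y":-4.1,"z":-0.5,"rx":0,"ry":0,"rz":0.033,"jaw":6},{"x":2.2,"y":-4.2,"z":-0.5,"rx":0,"ry":0,"rz":0.033,"jaw":6},{"x":2.05,"y":-4.25,"z":-0.5,"rx":0,"ry":0,"rz":0.033,"jaw":6},{"x":1.95,"y":-4.35,"z":-0.5,"rx":0,"ry":0,"rz":0.033,"jaw":6}]}}

```text
clock: 1.25
tool_pos: [0.3863, -0.1411, 0.3001]
eef_rot: [1.0, 0.012, 0.0, 0.0]
contact_force: [0.7, 0.4, 0.5]
opening: 0.675
finger_force: 0.0
```

```bash
sed -i 's/        print(dict(x=round(\(.*\),2),y=round(\(.*\),2),z=round(-t\[2\],2),rz=round(-dy\/n,3)))/        print("x %.2f y %.2f z %.2f rz %.3f"%(\1,\2,-t[2],-dy\/n))/' h.py
python3 - <<'E'
from h import *
print(np.round(get_state()["q"],2)); plan([.521,.213,.26],-14)
E
```

```text
[ 0.32  0.34 -0.12  2.1   0.06  0.71 -1.38]
at [ 0.3863 -0.1411  0.3001] yaw 1.4 rows 8 tilt [ 0.001 -0.    -1.   ]
x 1.79 y -4.38 z 0.50 rz 0.034
x 1.64 y -4.44 z 0.50 rz 0.034
x 1.49 y -4.49 z 0.50 rz 0.034
x 1.34 y -4.54 z 0.50 rz 0.034
x 1.19 y -4.58 z 0.50 rz 0.034
x 1.03 y -4.62 z 0.50 rz 0.034
x 0.88 y -4.65 z 0.50 rz 0.034
x 0.72 y -4.68 z 0.50 rz 0.034
```

{"fn": "send_rows", "kwargs": {"motion": [{"x":1.8,"y":-4.4,"z":0.3,"rx":0,"ry":0,"rz":0.034,"jaw":6},{"x":1.65,"y":-4.45,"z":0.3,"rx":0,"ry":0,"rz":0.034,"jaw":6},{"x":1.5,"y":-4.5,"z":0.3,"rx":0,"ry":0,"rz":0.034,"jaw":6},{"x":1.35,"y":-4.55,"z":0.3,"rx":0,"ry":0,"rz":0.034,"jaw":6},{"x":1.2,"y":-4.6,"z":0.3,"rx":0,"ry":0,"rz":0.034,"jaw":6}]}}

```text
clock: 1.75
tool_pos: [0.4708, 0.0809, 0.2847]
eef_rot: [0.997, -0.073, 0.0, 0.0]
contact_force: [0.3, -2.0, 0.6]
opening: 0.68
finger_force: 0.0
```

{"fn": "send_rows", "kwargs": {"motion": [{"x":1.05,"y":-4.6,"z":0.3,"rx":0,"ry":0,"rz":0.034,"jaw":6},{"x":0.9,"y":-4.65,"z":0.3,"rx":0,"ry":0,"rz":0.034,"jaw":6},{"x":0.7,"y":-4.65,"z":0.3,"rx":0,"ry":0,"rz":0.034,"jaw":6},{"x":0,"y":0,"z":0,"rx":0,"ry":0,"rz":0,"jaw":6},{"x":0,"y":0,"z":0,"rx":0,"ry":0,"rz":0,"jaw":6}]}}

```text
clock: 2.25
tool_pos: [0.5208, 0.2122, 0.2752]
eef_rot: [0.993, -0.121, -0.0, 0.0]
contact_force: [0.7, -1.3, 0.0]
opening: 0.679
finger_force: 0.0
```

Run:
```python
from h import *
print(np.round(get_state()["q"],2)); plan([.521,.213,.19],-14)
s=snap("wrist","w1.png"); print(proj(s,[.521,.213,.190]),proj(s,handle(.22)))
```

```text
[-0.45  0.57 -0.04  1.73  0.03  0.84 -2.31]
at [0.5208 0.2122 0.2752] yaw -13.9 rows 2 tilt [-0.001 -0.    -1.   ]
x 0.00 y -0.04 z 4.26 rz 0.000
x 0.00 y -0.04 z 4.26 rz 0.000
[[282.39878992 220.37323536]] [[282.8388995  217.97259236]]
```

View pics/w1.png

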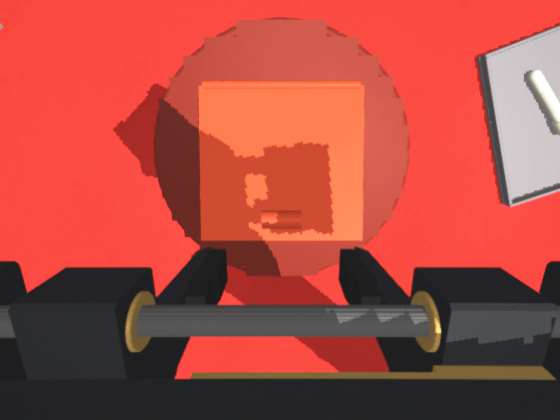

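The wrist view has the bar at (282,219), matching the projected (282,220), and the flap edges line up with the tool. I'll descend and pinch.

{"fn": "send_rows", "kwargs": {"motion": [{"x":0,"y":0,"z":3,"rx":0,"ry":0,"rz":0,"jaw":6},{"x":0,"y":-0.1,"z":3,"rx":0,"ry":0,"rz":0,"jaw":6},{"x":0,"y":0,"z":2.6,"rx":0,"ry":0,"rz":0,"jaw":6},{"x":0,"y":0,"z":0,"rx":0,"ry":0,"rz":0,"jaw":6},{"x":0,"y":0,"z":0,"rx":0,"ry":0,"rz":0,"jaw":2.5}], "grip_force": 15}}

```text
clock: 2.8
tool_pos: [0.5216, 0.2106, 0.1903]
eef_rot: [0.992, -0.124, -0.0, 0.0]
contact_force: [-0.3, 0.0, 1.0]
opening: 0.613
finger_force: 0.0
```

{"fn": "send_rows", "kwargs": {"motion": [{"x":0,"y":0,"z":0,"rx":0,"ry":0,"rz":0,"jaw":2.5},{"x":0,"y":0,"z":0,"rx":0,"ry":0,"rz":0,"jaw":2.5},{"x":0,"y":0,"z":0,"rx":0,"ry":0,"rz":0,"jaw":2.5},{"x":0,"y":0,"z":0,"rx":0,"ry":0,"rz":0,"jaw":2.5},{"x":0,"y":0,"z":0,"rx":0,"ry":0,"rz":0,"jaw":2.5}]}}

```text
clock: 3.3
tool_pos: [0.5219, 0.2131, 0.1903]
eef_rot: [0.992, -0.122, 0.001, -0.001]
contact_force: [0.1, 1.6, 1.6]
opening: 0.342
finger_force: 15.0
```

Run:
```python
from h import *
th=np.linspace(.22,1.75,16)
for a,b in zip(th,th[1:]):
    d=(handle(b)-handle(a))*100; print(round(b,2),"x %.2f z %.2f"%(d[:2]@BX,-d[2]))
```

```text
0.32 x 0.59 z -1.00
0.42 x 0.68 z -0.94
0.53 x 0.78 z -0.86
0.63 x 0.86 z -0.78
0.73 x 0.93 z -0.69
0.83 x 1.00 z -0.59
0.93 x 1.05 z -0.48
1.04 x 1.10 z -0.37
1.14 x 1.13 z -0.26
1.24 x 1.15 z -0.14
1.34 x 1.16 z -0.03
1.44 x 1.16 z 0.09
1.55 x 1.14 z 0.21
1.65 x 1.11 z 0.32
1.75 x 1.07 z 0.44
```

{"fn": "send_rows", "kwargs": {"motion": [{"x":0.6,"y":0,"z":-1.0,"rx":0,"ry":0,"rz":0,"jaw":2.5},{"x":0.7,"y":0,"z":-0.95,"rx":0,"ry":0,"rz":0,"jaw":2.5},{"x":0.78,"y":0,"z":-0.86,"rx":0,"ry":0,"rz":0,"jaw":2.5},{"x":0.86,"y":0,"z":-0.78,"rx":0,"ry":0,"rz":0,"jaw":2.5},{"x":0.93,"y":0,"z":-0.69,"rx":0,"ry":0,"rz":0,"jaw":2.5}]}}

```text
clock: 3.8
tool_pos: [0.5583, 0.2041, 0.2323]
eef_rot: [0.993, -0.122, -0.001, -0.001]
contact_force: [1.1, 3.3, -5.4]
opening: 0.338
finger_force: 15.0
```

{"fn": "send_rows", "kwargs": {"motion": [{"x":1.0,"y":0,"z":-0.59,"rx":0,"ry":0,"rz":0,"jaw":2.5},{"x":1.05,"y":0,"z":-0.48,"rx":0,"ry":0,"rz":0,"jaw":2.5},{"x":1.1,"y":0,"z":-0.37,"rx":0,"ry":0,"rz":0,"jaw":2.5},{"x":1.13,"y":0,"z":-0.26,"rx":0,"ry":0,"rz":0,"jaw":2.5},{"x":1.15,"y":0,"z":-0.14,"rx":0,"ry":0,"rz":0,"jaw":2.5}]}}

```text
clock: 4.3
tool_pos: [0.6107, 0.1912, 0.2511]
eef_rot: [0.993, -0.122, -0.001, -0.001]
contact_force: [-1.8, 3.8, 1.9]
opening: 0.337
finger_force: 15.0
```

Run:
```python
from h import *
st=get_state();print(st["moment"],handle(1.24),st["tool_pos"]);s=snap("side","s2.png")
```

```text
[0.78904215 0.41022648 0.00418743] [0.61254561 0.18982492 0.25045533] [0.6106967  0.1911535  0.25107881]
```

View pics/s2.png

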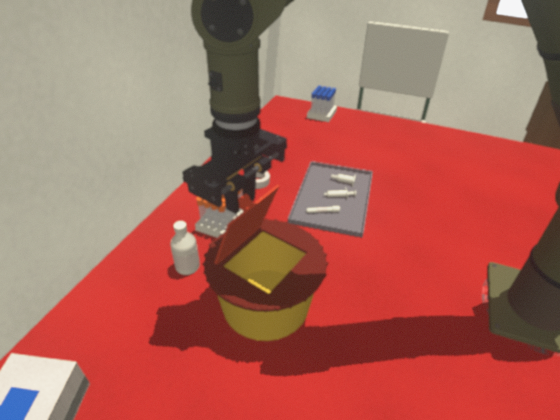

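The flap is up at about 1.2 rad, with the mouth visible at (265,262). I'll continue to about 1.75 rad, then release and rise.

{"fn": "send_rows", "kwargs": {"motion": [{"x":1.16,"y":0,"z":-0.03,"rx":0,"ry":0,"rz":0,"jaw":2.5},{"x":1.16,"y":0,"z":0.09,"rx":0,"ry":0,"rz":0,"jaw":2.5},{"x":1.14,"y":0,"z":0.21,"rx":0,"ry":0,"rz":0,"jaw":2.5},{"x":1.11,"y":0,"z":0.32,"rx":0,"ry":0,"rz":0,"jaw":2.5},{"x":1.07,"y":0,"z":0.44,"rx":0,"ry":0,"rz":0,"jaw":2.5}]}}

```text
clock: 4.85
tool_pos: [0.6667, 0.1773, 0.2412]
eef_rot: [0.992, -0.122, 0.0, -0.001]
contact_force: [-0.0, 5.1, 3.6]
opening: 0.342
finger_force: 15.0
```

{"fn": "send_rows", "kwargs": {"motion": [{"x":0,"y":0,"z":0,"rx":0,"ry":0,"rz":0,"jaw":2.5},{"x":0,"y":0,"z":0,"rx":0,"ry":0,"rz":0,"jaw":6},{"x":0,"y":0,"z":0,"rx":0,"ry":0,"rz":0,"jaw":6},{"x":0,"y":0,"z":0,"rx":0,"ry":0,"rz":0,"jaw":6},{"x":0,"y":0,"z":0,"rx":0,"ry":0,"rz":0,"jaw":6}]}}

```text
clock: 5.35
tool_pos: [0.666, 0.175, 0.2403]
eef_rot: [0.992, -0.123, -0.0, 0.001]
contact_force: [-0.0, 0.5, -1.2]
opening: 0.666
finger_force: 0.0
```

{"fn": "send_rows", "kwargs": {"motion": [{"x":0,"y":0,"z":-1.5,"rx":0,"ry":0,"rz":0,"jaw":6},{"x":0,"y":0,"z":-2,"rx":0,"ry":0,"rz":0,"jaw":6},{"x":0,"y":0,"z":-3,"rx":0,"ry":0,"rz":0,"jaw":6},{"x":0,"y":0,"z":-3,"rx":0,"ry":0,"rz":0,"jaw":6},{"x":0,"y":0,"z":0,"rx":0,"ry":0,"rz":0,"jaw":6}]}}

```text
clock: 5.85
tool_pos: [0.6685, 0.176, 0.3406]
eef_rot: [0.992, -0.123, 0.004, -0.002]
contact_force: [0.2, -0.4, 0.4]
opening: 0.68
finger_force: 0.0
```

```bash
python3 m.py | head -8
python3 - <<'E'
from h import *
print(np.round(get_state()["q"],2)); plan([.51,-.30,.25],4.6)
E
```

```text
obj [387.  239.9] mid [ 0.5223 -0.2121] ang -85.2 len 0.2922
  widths [(np.float64(-0.04), 0.185), (np.float64(-0.03), 0.185), (np.float64(-0.02), 0.187), (np.float64(-0.01), 0.187), (np.float64(0.0), 0.187), (np.float64(0.01), 0.186), (np.float64(0.02), 0.185), (np.float64(0.03), 0.184), (np.float64(0.04), 0.183)]
lid 712.5 ((0.6347267031669617, 0.1603674441576004), 0.0478501170873642) ((0.6343395113945007, 0.16045892238616943), (0.08799554407596588, 0.041192274540662766), 76.71127319335938)
flap 3720.0 ((0.5571500062942505, 0.10049468278884888), 0.14148853719234467) ((0.558407723903656, 0.11460670828819275), (0.10421542823314667, 0.2745034396648407), 89.19677734375)
[[255, 150], [259, 294], [217, 294], [206, 158]]
tape [ 0.755 -0.197  0.025]
rack [0.799 0.003 0.1  ]
spray [0.765 0.179 0.13 ]
[-0.31  0.7  -0.04  1.23  0.03  1.2  -2.16]
at [0.6673 0.1757 0.338 ] yaw -14.1 rows 11 tilt [ 0.005  0.001 -1.   ]
x -0.33 y 4.54 z 0.80 rz -0.030
x -0.47 y 4.53 z 0.80 rz -0.030
x -0.60 y 4.52 z 0.80 rz -0.030
x -0.73 y 4.50 z 0.80 rz -0.030
x -0.87 y 4.47 z 0.80 rz -0.030
x -1.00 y 4.44 z 0.80 rz -0.030
x -1.13 y 4.41 z 0.80 rz -0.030
x -1.26 y 4.38 z 0.80 rz -0.030
x -1.39 y 4.34 z 0.80 rz -0.030
x -1.52 y 4.29 z 0.80 rz -0.030
x -1.65 y 4.25 z 0.80 rz -0.030
```

{"fn": "send_rows", "kwargs": {"motion": [{"x":-0.35,"y":4.55,"z":0.3,"rx":0,"ry":0,"rz":-0.03,"jaw":5},{"x":-0.45,"y":4.55,"z":0.5,"rx":0,"ry":0,"rz":-0.03,"jaw":5},{"x":-0.6,"y":4.5,"z":1.0,"rx":0,"ry":0,"rz":-0.03,"jaw":5},{"x":-0.75,"y":4.5,"z":1.0,"rx":0,"ry":0,"rz":-0.03,"jaw":5},{"x":-0.85,"y":4.45,"z":1.0,"rx":0,"ry":0,"rz":-0.03,"jaw":5}]}}

```text
clock: 6.4
tool_pos: [0.5931, -0.0423, 0.296]
eef_rot: [0.999, -0.047, -0.001, 0.0]
contact_force: [-0.2, -1.6, 0.7]
opening: 0.572
finger_force: 0.0
```

{"fn": "send_rows", "kwargs": {"motion": [{"x":-1.0,"y":4.45,"z":1.5,"rx":0,"ry":0,"rz":-0.03,"jaw":5},{"x":-1.15,"y":4.4,"z":1.5,"rx":0,"ry":0,"rz":-0.03,"jaw":5},{"x":-1.25,"y":4.4,"z":1.5,"rx":0,"ry":0,"rz":-0.03,"jaw":5},{"x":-1.4,"y":4.35,"z":1.5,"rx":0,"ry":0,"rz":-0.03,"jaw":5},{"x":-1.5,"y":4.3,"z":1.5,"rx":0,"ry":0,"rz":-0.03,"jaw":5}]}}

```text
clock: 6.9
tool_pos: [0.5221, -0.2586, 0.2209]
eef_rot: [1.0, 0.028, -0.001, -0.0]
contact_force: [1.4, -0.6, 0.1]
opening: 0.569
finger_force: 0.0
```

{"fn": "send_rows", "kwargs": {"motion": [{"x":-1.6,"y":4.2,"z":1.5,"rx":0,"ry":0,"rz":-0.03,"jaw":5},{"x":0,"y":0,"z":2,"rx":0,"ry":0,"rz":0,"jaw":5},{"x":0,"y":0,"z":2,"rx":0,"ry":0,"rz":0,"jaw":5},{"x":0,"y":0,"z":2,"rx":0,"ry":0,"rz":0,"jaw":5},{"x":0,"y":0,"z":0,"rx":0,"ry":0,"rz":0,"jaw":5}]}}

```text
clock: 7.4
tool_pos: [0.5074, -0.2989, 0.1442]
eef_rot: [0.999, 0.042, -0.003, -0.002]
contact_force: [-0.6, 0.0, -0.8]
opening: 0.57
finger_force: 0.0
```

Run:
```python
from h import *
plan([.510,-.302,.018],4.6)
s=snap("wrist","w2.png"); print(proj(s,[[.510,-.302,.015],[.5194+.036,-.2985,.015],[.5194-.036,-.3043,.015],[.5164,-.219,.013]]).round(0))
```

```text
at [ 0.5074 -0.2989  0.1442] yaw 4.8 rows 3 tilt [-0.007  0.003 -1.   ]
x 0.08 y 0.11 z 4.21 rz 0.001
x 0.08 y 0.11 z 4.21 rz 0.001
x 0.08 y 0.11 z 4.21 rz 0.001
[[288. 202.]
 [288. 151.]
 [288. 230.]
 [196. 187.]]
```

View pics/w2.png

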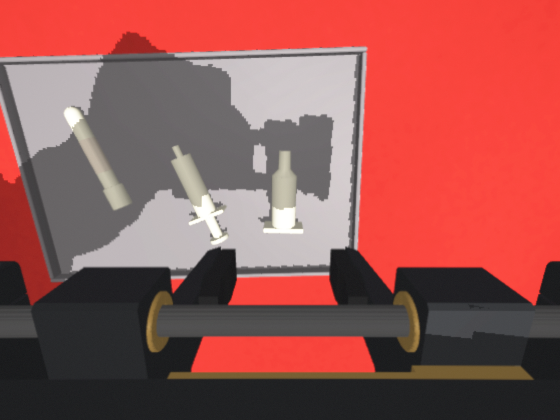

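The holder runs from its hub at (285,151) to its flange at (284,228). That is about 3 px (3 mm) to the +y side of the estimate, so I'll descend nearly straight.

{"fn": "send_rows", "kwargs": {"motion": [{"x":0.1,"y":0,"z":4,"rx":0,"ry":0,"rz":0,"jaw":5},{"x":0.1,"y":0,"z":4,"rx":0,"ry":0,"rz":0,"jaw":5},{"x":0,"y":0,"z":3,"rx":0,"ry":0,"rz":0,"jaw":5},{"x":0,"y":0,"z":1.4,"rx":0,"ry":0,"rz":0,"jaw":5},{"x":0,"y":0,"z":0,"rx":0,"ry":0,"rz":0,"jaw":5}]}}

```text
clock: 7.95
tool_pos: [0.5117, -0.2994, 0.0227]
eef_rot: [0.999, 0.042, -0.001, -0.001]
contact_force: [-0.5, 0.4, 0.5]
opening: 0.566
finger_force: 0.0
```

{"fn": "send_rows", "kwargs": {"motion": [{"x":0,"y":0,"z":0,"rx":0,"ry":0,"rz":0,"jaw":1},{"x":0,"y":0,"z":0,"rx":0,"ry":0,"rz":0,"jaw":1},{"x":0,"y":0,"z":0,"rx":0,"ry":0,"rz":0,"jaw":1},{"x":0,"y":0,"z":0,"rx":0,"ry":0,"rz":0,"jaw":1},{"x":0,"y":0,"z":0,"rx":0,"ry":0,"rz":0,"jaw":1}]}}

```text
clock: 8.45
tool_pos: [0.513, -0.3003, 0.0248]
eef_rot: [0.999, 0.042, 0.001, 0.0]
contact_force: [-0.6, 1.2, 8.4]
opening: 0.245
finger_force: 15.0
```

Grip is a bit high with an upward force, so I'll reopen, go 5 mm lower and close again.

{"fn": "send_rows", "kwargs": {"motion": [{"x":0,"y":0,"z":0,"rx":0,"ry":0,"rz":0,"jaw":4},{"x":0,"y":0,"z":0,"rx":0,"ry":0,"rz":0,"jaw":4},{"x":0,"y":0,"z":0,"rx":0,"ry":0,"rz":0,"jaw":4},{"x":0,"y":0,"z":0.3,"rx":0,"ry":0,"rz":0,"jaw":4},{"x":0,"y":0,"z":0,"rx":0,"ry":0,"rz":0,"jaw":4}]}}

```text
clock: 8.95
tool_pos: [0.512, -0.2997, 0.0201]
eef_rot: [0.999, 0.042, -0.0, -0.0]
contact_force: [0.4, 0.1, 0.2]
opening: 0.456
finger_force: 0.0
```

```bash
python3 -c "
from h import *
s=get_state();print(s['tool_pos'],s['contact_force'])"
```

```text
[ 0.51199619 -0.29970545  0.02009401] [0.42270836 0.05369528 0.17482151]
```

{"fn": "send_rows", "kwargs": {"motion": [{"x":0,"y":0,"z":0.3,"rx":0,"ry":0,"rz":0,"jaw":4},{"x":0,"y":0,"z":0,"rx":0,"ry":0,"rz":0,"jaw":1},{"x":0,"y":0,"z":0,"rx":0,"ry":0,"rz":0,"jaw":1},{"x":0,"y":0,"z":0,"rx":0,"ry":0,"rz":0,"jaw":1},{"x":0,"y":0,"z":0,"rx":0,"ry":0,"rz":0,"jaw":1}]}}

```text
clock: 9.45
tool_pos: [0.5123, -0.2999, 0.0176]
eef_rot: [0.999, 0.042, -0.0, 0.0]
contact_force: [0.2, -0.1, -0.7]
opening: 0.242
finger_force: 15.0
```

{"fn": "send_rows", "kwargs": {"motion": [{"x":0,"y":0,"z":0,"rx":0,"ry":0,"rz":0,"jaw":1},{"x":0,"y":0,"z":-2,"rx":0,"ry":0,"rz":0,"jaw":1},{"x":0,"y":0,"z":-4,"rx":0,"ry":0,"rz":0,"jaw":1},{"x":0,"y":0,"z":-4,"rx":0,"ry":0,"rz":0,"jaw":1},{"x":0,"y":0,"z":-4,"rx":0,"ry":0,"rz":0,"jaw":1}]}}

```text
clock: 9.95
tool_pos: [0.512, -0.2997, 0.159]
eef_rot: [0.999, 0.042, -0.0, -0.0]
contact_force: [0.5, -0.3, -0.4]
opening: 0.244
finger_force: 15.0
```

```bash
python3 -c "
from h import *
s=snap('wrist','w3.png'); plan([.549,.203,.25],-14)"
```

```text
at [ 0.5154 -0.3016  0.1654] yaw 4.8 rows 11 tilt [ 0.009 -0.005 -1.   ]
x 0.69 y -4.55 z -0.77 rz 0.030
x 0.55 y -4.56 z -0.77 rz 0.030
x 0.41 y -4.58 z -0.77 rz 0.030
x 0.28 y -4.59 z -0.77 rz 0.030
x 0.14 y -4.59 z -0.77 rz 0.030
x 0.00 y -4.60 z -0.77 rz 0.030
x -0.13 y -4.60 z -0.77 rz 0.030
x -0.27 y -4.59 z -0.77 rz 0.030
x -0.41 y -4.58 z -0.77 rz 0.030
x -0.54 y -4.56 z -0.77 rz 0.030
x -0.68 y -4.55 z -0.77 rz 0.030
```

View pics/w3.png

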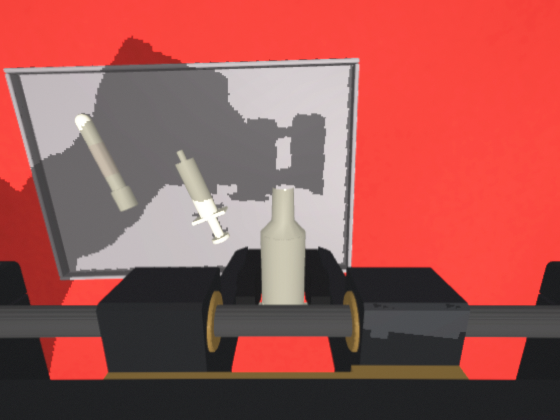

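The holder is held square between the fingers with its hub at (284,190). I'll carry it over the mouth.

{"fn": "send_rows", "kwargs": {"motion": [{"x":0.7,"y":-4.55,"z":-1.2,"rx":0,"ry":0,"rz":0.03,"jaw":1},{"x":0.55,"y":-4.55,"z":-1.2,"rx":0,"ry":0,"rz":0.03,"jaw":1},{"x":0.4,"y":-4.6,"z":-1.2,"rx":0,"ry":0,"rz":0.03,"jaw":1},{"x":0.3,"y":-4.6,"z":-1.2,"rx":0,"ry":0,"rz":0.03,"jaw":1},{"x":0.15,"y":-4.6,"z":-1.2,"rx":0,"ry":0,"rz":0.03,"jaw":1}]}}

```text
clock: 10.5
tool_pos: [0.5277, -0.0684, 0.218]
eef_rot: [0.999, -0.034, 0.0, -0.0]
contact_force: [1.0, -0.8, -0.1]
opening: 0.245
finger_force: 15.0
```

{"fn": "send_rows", "kwargs": {"motion": [{"x":0,"y":-4.6,"z":-0.7,"rx":0,"ry":0,"rz":0.03,"jaw":1},{"x":-0.1,"y":-4.6,"z":-0.5,"rx":0,"ry":0,"rz":0.03,"jaw":1},{"x":-0.25,"y":-4.6,"z":-0.5,"rx":0,"ry":0,"rz":0.03,"jaw":1},{"x":-0.4,"y":-4.6,"z":0,"rx":0,"ry":0,"rz":0.03,"jaw":1},{"x":-0.5,"y":-4.6,"z":0,"rx":0,"ry":0,"rz":0.03,"jaw":1}]}}

```text
clock: 11.0
tool_pos: [0.5443, 0.1615, 0.2348]
eef_rot: [0.994, -0.108, 0.0, 0.0]
contact_force: [0.2, 0.3, -0.3]
opening: 0.244
finger_force: 15.0
```

{"fn": "send_rows", "kwargs": {"motion": [{"x":-0.6,"y":-4.6,"z":0,"rx":0,"ry":0,"rz":0.03,"jaw":1},{"x":0,"y":0,"z":0,"rx":0,"ry":0,"rz":0,"jaw":1},{"x":0,"y":0,"z":0,"rx":0,"ry":0,"rz":0,"jaw":1},{"x":0,"y":0,"z":2,"rx":0,"ry":0,"rz":0,"jaw":1},{"x":0,"y":0,"z":1,"rx":0,"ry":0,"rz":0,"jaw":1}]}}

```text
clock: 11.5
tool_pos: [0.548, 0.2033, 0.2036]
eef_rot: [0.992, -0.124, -0.001, 0.001]
contact_force: [0.1, -0.9, 0.1]
opening: 0.247
finger_force: 15.0
```

```bash
python3 -c "
from h import *
print(get_state()['opening']);s=snap('top','t4.png');plan([.547,.206,.16],-14)"
```

```text
0.24663787338933413
at [0.5472 0.2032 0.2022] yaw -14.3 rows 1 tilt [-0.004 -0.003 -1.   ]
x -0.09 y -0.27 z 4.22 rz -0.004
```

View pics/t4.png

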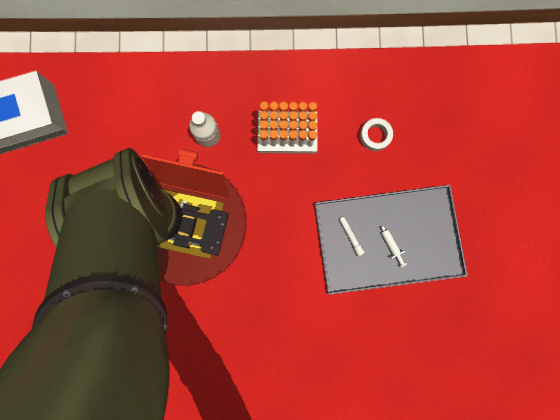

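The top view shows the gripper centred over the yellow mouth at about (190,225), the flap leaning back, and the tray and bystanders undisturbed. I'll lower and release.

{"fn": "send_rows", "kwargs": {"motion": [{"x":0,"y":-0.2,"z":2,"rx":0,"ry":0,"rz":0,"jaw":1},{"x":0,"y":0,"z":2.2,"rx":0,"ry":0,"rz":0,"jaw":1},{"x":0,"y":0,"z":0.8,"rx":0,"ry":0,"rz":0,"jaw":1},{"x":0,"y":0,"z":0,"rx":0,"ry":0,"rz":0,"jaw":1},{"x":0,"y":0,"z":0,"rx":0,"ry":0,"rz":0,"jaw":4.5}]}}

```text
clock: 12.05
tool_pos: [0.5496, 0.2074, 0.1553]
eef_rot: [0.992, -0.123, 0.0, -0.0]
contact_force: [0.6, -0.6, -0.1]
opening: 0.31
finger_force: 0.0
```

{"fn": "send_rows", "kwargs": {"motion": [{"x":0,"y":0,"z":0,"rx":0,"ry":0,"rz":0,"jaw":4.5},{"x":0,"y":0,"z":0,"rx":0,"ry":0,"rz":0,"jaw":4.5},{"x":0,"y":0,"z":0,"rx":0,"ry":0,"rz":0,"jaw":4.5},{"x":0,"y":0,"z":-3,"rx":0,"ry":0,"rz":0,"jaw":4.5},{"x":0,"y":0,"z":-5,"rx":0,"ry":0,"rz":0,"jaw":4.5}]}}

```text
clock: 12.55
tool_pos: [0.5468, 0.2071, 0.233]
eef_rot: [0.992, -0.123, -0.003, 0.002]
contact_force: [0.9, 0.1, -0.8]
opening: 0.51
finger_force: 0.0
```

```bash
python3 -c "
from h import *
plan([.516,-.2165,.2],26)"
```

```text
at [0.5468 0.2071 0.233 ] yaw -14.1 rows 9 tilt [-0.007 -0.003 -1.   ]
x 0.81 y 4.65 z 0.37 rz -0.078
x 0.45 y 4.70 z 0.37 rz -0.078
x 0.08 y 4.72 z 0.37 rz -0.078
x -0.28 y 4.71 z 0.37 rz -0.078
x -0.65 y 4.67 z 0.37 rz -0.078
x -1.01 y 4.61 z 0.37 rz -0.078
x -1.36 y 4.52 z 0.37 rz -0.078
x -1.71 y 4.40 z 0.37 rz -0.078
x -2.05 y 4.25 z 0.37 rz -0.078
```

{"fn": "send_rows", "kwargs": {"motion": [{"x":0.8,"y":4.65,"z":0,"rx":0,"ry":0,"rz":-0.078,"jaw":4.5},{"x":0.45,"y":4.7,"z":0,"rx":0,"ry":0,"rz":-0.078,"jaw":4.5},{"x":0.1,"y":4.7,"z":0,"rx":0,"ry":0,"rz":-0.078,"jaw":4.5},{"x":-0.3,"y":4.7,"z":0.5,"rx":0,"ry":0,"rz":-0.078,"jaw":4.5},{"x":-0.65,"y":4.65,"z":1,"rx":0,"ry":0,"rz":-0.078,"jaw":4.5}]}}

```text
clock: 13.05
tool_pos: [0.5321, -0.0288, 0.2205]
eef_rot: [0.997, 0.074, 0.001, 0.0]
contact_force: [-0.2, -0.9, 0.2]
opening: 0.51
finger_force: 0.0
```

{"fn": "send_rows", "kwargs": {"motion": [{"x":-1.0,"y":4.6,"z":1.5,"rx":0,"ry":0,"rz":-0.078,"jaw":4.5},{"x":-1.35,"y":4.5,"z":2,"rx":0,"ry":0,"rz":-0.078,"jaw":4.5},{"x":-1.7,"y":4.4,"z":2,"rx":0,"ry":0,"rz":-0.078,"jaw":4.5},{"x":-2.05,"y":4.25,"z":2,"rx":0,"ry":0,"rz":-0.078,"jaw":4.5},{"x":0,"y":0,"z":0,"rx":0,"ry":0,"rz":0,"jaw":4.5}]}}

```text
clock: 13.55
tool_pos: [0.5148, -0.2211, 0.1437]
eef_rot: [0.975, 0.22, -0.003, 0.002]
contact_force: [-0.2, -0.3, -0.6]
opening: 0.513
finger_force: 0.0
```

```bash
python3 -c "
from h import *
s=snap('wrist','w5.png');plan([.5164,-.219,.0165],26)
t=np.radians(26);o=np.array([.5088,-.2227]);d=np.array([np.cos(t),np.sin(t)])
print(proj(s,[[*(o+d*k),.013] for k in(-.0465,-.02,.0085,.0465)]).round(0).tolist())"
```

```text
at [ 0.5166 -0.2164  0.1448] yaw 25.6 rows 3 tilt [-0.003 -0.002 -1.   ]
x -0.04 y 0.07 z 4.28 rz -0.002
x -0.04 y 0.07 z 4.28 rz -0.002
x -0.04 y 0.07 z 4.28 rz -0.002
[[283.0, 257.0], [282.0, 231.0], [282.0, 202.0], [281.0, 160.0]]
```

View pics/w5.png

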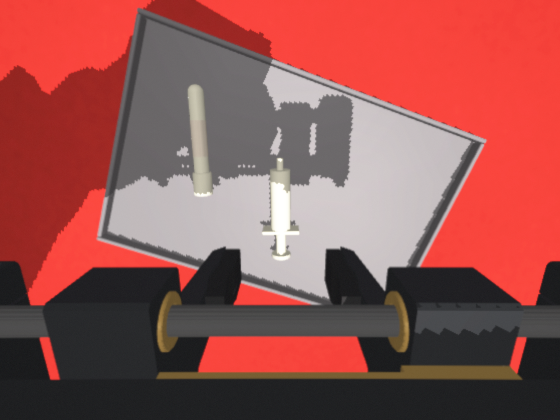

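The syringe is at (280,160) to (281,258), matching the projection and parallel to the fingers. I'll descend and grip.

{"fn": "send_rows", "kwargs": {"motion": [{"x":0,"y":0.1,"z":4,"rx":0,"ry":0,"rz":0,"jaw":4.5},{"x":0,"y":0,"z":4,"rx":0,"ry":0,"rz":0,"jaw":4.5},{"x":0,"y":0,"z":3,"rx":0,"ry":0,"rz":0,"jaw":4.5},{"x":0,"y":0,"z":1.3,"rx":0,"ry":0,"rz":0,"jaw":4.5},{"x":0,"y":0,"z":0,"rx":0,"ry":0,"rz":0,"jaw":4.5}]}}

```text
clock: 14.1
tool_pos: [0.519, -0.211, 0.0222]
eef_rot: [0.974, 0.227, -0.001, -0.001]
contact_force: [0.6, -0.2, 1.4]
opening: 0.512
finger_force: 0.0
```

```bash
python3 -c "
from h import *
plan([.5164,-.219,.0165],26)"
```

```text
at [ 0.519  -0.211   0.0222] yaw 26.2 rows 1 tilt [-0.002  0.001 -1.   ]
x -0.59 y 0.60 z 0.57 rz 0.004
```

{"fn": "send_rows", "kwargs": {"motion": [{"x":-0.2,"y":0.5,"z":0,"rx":0,"ry":0,"rz":0,"jaw":4.5},{"x":0,"y":0,"z":0.4,"rx":0,"ry":0,"rz":0,"jaw":4.5},{"x":0,"y":0,"z":0,"rx":0,"ry":0,"rz":0,"jaw":4.5},{"x":0,"y":0,"z":0,"rx":0,"ry":0,"rz":0,"jaw":4.5},{"x":0,"y":0,"z":0,"rx":0,"ry":0,"rz":0,"jaw":4.5}]}}

```text
clock: 14.6
tool_pos: [0.5199, -0.218, 0.0195]
eef_rot: [0.974, 0.226, 0.0, 0.0]
contact_force: [0.4, 0.7, 0.0]
opening: 0.508
finger_force: 0.0
```

{"fn": "send_rows", "kwargs": {"motion": [{"x":0,"y":0,"z":0,"rx":0,"ry":0,"rz":0,"jaw":0.8},{"x":0,"y":0,"z":0,"rx":0,"ry":0,"rz":0,"jaw":0.8},{"x":0,"y":0,"z":0,"rx":0,"ry":0,"rz":0,"jaw":0.8},{"x":0,"y":0,"z":0,"rx":0,"ry":0,"rz":0,"jaw":0.8},{"x":0,"y":0,"z":0,"rx":0,"ry":0,"rz":0,"jaw":0.8}]}}

```text
clock: 15.1
tool_pos: [0.5196, -0.2179, 0.019]
eef_rot: [0.974, 0.226, -0.0, 0.0]
contact_force: [-0.1, 0.2, 0.3]
opening: 0.201
finger_force: 15.0
```

{"fn": "send_rows", "kwargs": {"motion": [{"x":0,"y":0,"z":-2,"rx":0,"ry":0,"rz":0,"jaw":0.8},{"x":0,"y":0,"z":-5,"rx":0,"ry":0,"rz":0,"jaw":0.8},{"x":0,"y":0,"z":-5,"rx":0,"ry":0,"rz":0,"jaw":0.8},{"x":0,"y":0,"z":-5,"rx":0,"ry":0,"rz":0,"jaw":0.8},{"x":0,"y":0,"z":-3,"rx":0,"ry":0,"rz":0,"jaw":0.8}]}}

```text
clock: 15.6
tool_pos: [0.5206, -0.2183, 0.2228]
eef_rot: [0.974, 0.226, 0.002, 0.001]
contact_force: [0.2, -0.3, -0.8]
opening: 0.201
finger_force: 15.0
```

```bash
python3 -c "
from h import *
print(get_state()['opening']);plan([.568,.2015,.24],-14)"
```

```text
0.2008948752695734
at [ 0.5206 -0.2183  0.2228] yaw 26.1 rows 9 tilt [ 0.004 -0.001 -1.   ]
x 2.53 y -3.96 z -0.19 rz 0.078
x 2.21 y -4.14 z -0.19 rz 0.078
x 1.88 y -4.30 z -0.19 rz 0.078
x 1.54 y -4.43 z -0.19 rz 0.078
x 1.19 y -4.54 z -0.19 rz 0.078
x 0.84 y -4.62 z -0.19 rz 0.078
x 0.47 y -4.67 z -0.19 rz 0.078
x 0.11 y -4.69 z -0.19 rz 0.078
x -0.25 y -4.69 z -0.19 rz 0.078
```

{"fn": "send_rows", "kwargs": {"motion": [{"x":2.55,"y":-3.95,"z":-0.3,"rx":0,"ry":0,"rz":0.078,"jaw":0.8},{"x":2.2,"y":-4.15,"z":-0.3,"rx":0,"ry":0,"rz":0.078,"jaw":0.8},{"x":1.9,"y":-4.3,"z":-0.3,"rx":0,"ry":0,"rz":0.078,"jaw":0.8},{"x":1.55,"y":-4.45,"z":-0.3,"rx":0,"ry":0,"rz":0.078,"jaw":0.8},{"x":1.2,"y":-4.55,"z":-0.3,"rx":0,"ry":0,"rz":0.078,"jaw":0.8}]}}

```text
clock: 16.1
tool_pos: [0.5461, 0.0174, 0.2341]
eef_rot: [1.0, 0.031, -0.0, 0.0]
contact_force: [0.8, -0.0, 0.1]
opening: 0.202
finger_force: 15.0
```

{"fn": "send_rows", "kwargs": {"motion": [{"x":0.85,"y":-4.6,"z":-0.2,"rx":0,"ry":0,"rz":0.078,"jaw":0.8},{"x":0.45,"y":-4.65,"z":-0.2,"rx":0,"ry":0,"rz":0.078,"jaw":0.8},{"x":0.1,"y":-4.7,"z":0,"rx":0,"ry":0,"rz":0.078,"jaw":0.8},{"x":-0.25,"y":-4.7,"z":0,"rx":0,"ry":0,"rz":0.078,"jaw":0.8},{"x":0,"y":0,"z":0,"rx":0,"ry":0,"rz":0,"jaw":0.8}]}}

```text
clock: 16.6
tool_pos: [0.5662, 0.2126, 0.2377]
eef_rot: [0.993, -0.117, -0.0, -0.003]
contact_force: [-0.7, 0.1, -0.4]
opening: 0.201
finger_force: 15.0
```

{"fn": "send_rows", "kwargs": {"motion": [{"x":0,"y":0,"z":0,"rx":0,"ry":0,"rz":0,"jaw":0.8},{"x":0,"y":0,"z":0,"rx":0,"ry":0,"rz":0,"jaw":0.8},{"x":0,"y":0,"z":2.5,"rx":0,"ry":0,"rz":0,"jaw":0.8},{"x":0,"y":0,"z":2.5,"rx":0,"ry":0,"rz":0,"jaw":0.8},{"x":0,"y":0,"z":0,"rx":0,"ry":0,"rz":0,"jaw":0.8}]}}

```text
clock: 17.1
tool_pos: [0.5656, 0.1987, 0.1853]
eef_rot: [0.992, -0.124, -0.003, 0.002]
contact_force: [-1.6, -0.3, -0.0]
opening: 0.197
finger_force: 15.0
```

```bash
python3 -c "
from h import *
print(get_state()['opening']);plan([.568,.2015,.155],-14)"
```

```text
0.19721906153022759
at [0.5656 0.1987 0.1853] yaw -14.3 rows 1 tilt [-0.006 -0.004 -1.   ]
x 0.17 y -0.33 z 3.03 rz -0.005
```

{"fn": "send_rows", "kwargs": {"motion": [{"x":0,"y":-0.1,"z":2,"rx":0,"ry":0,"rz":0,"jaw":0.8},{"x":0,"y":0,"z":1,"rx":0,"ry":0,"rz":0,"jaw":0.8},{"x":0,"y":0,"z":0.4,"rx":0,"ry":0,"rz":0,"jaw":0.8},{"x":0,"y":0,"z":0,"rx":0,"ry":0,"rz":0,"jaw":0.8},{"x":0,"y":0,"z":0,"rx":0,"ry":0,"rz":0,"jaw":4.5}]}}

```text
clock: 17.6
tool_pos: [0.5683, 0.203, 0.1549]
eef_rot: [0.992, -0.123, 0.001, -0.0]
contact_force: [-0.2, 0.2, 0.2]
opening: 0.263
finger_force: 0.0
```

{"fn": "send_rows", "kwargs": {"motion": [{"x":0,"y":0,"z":0,"rx":0,"ry":0,"rz":0,"jaw":4.5},{"x":0,"y":0,"z":0,"rx":0,"ry":0,"rz":0,"jaw":4.5},{"x":0,"y":0,"z":0,"rx":0,"ry":0,"rz":0,"jaw":4.5},{"x":0,"y":0,"z":-4,"rx":0,"ry":0,"rz":0,"jaw":4.5},{"x":0,"y":0,"z":-5,"rx":0,"ry":0,"rz":0,"jaw":4.5}]}}

```text
clock: 18.1
tool_pos: [0.5662, 0.2025, 0.243]
eef_rot: [0.992, -0.123, -0.002, 0.001]
contact_force: [0.7, 0.9, 0.3]
opening: 0.512
finger_force: 0.0
```

{"fn": "send_rows", "kwargs": {"motion": [{"x":0,"y":0,"z":-5,"rx":0,"ry":0,"rz":0,"jaw":4.5},{"x":-3,"y":0,"z":-3,"rx":0,"ry":0,"rz":0,"jaw":5.5},{"x":-3,"y":0,"z":0,"rx":0,"ry":0,"rz":0,"jaw":5.5},{"x":0,"y":0,"z":0,"rx":0,"ry":0,"rz":0,"jaw":5.5},{"x":0,"y":0,"z":0,"rx":0,"ry":0,"rz":0,"jaw":5.5}]}}

```text
clock: 18.6
tool_pos: [0.5093, 0.2178, 0.3243]
eef_rot: [0.992, -0.122, 0.0, 0.0]
contact_force: [-0.3, -1.0, -0.0]
opening: 0.621
finger_force: 0.0
```

```bash
python3 -c "
from h import *
s=snap('wrist','w6.png');plan([*handle(1.75)[:2],.33],-14); print(handle(1.75), proj(s,handle(1.75)))"
```

```text
at [0.51   0.2173 0.324 ] yaw -14.1 rows 4 tilt [ 0. -0. -1.]
x 4.06 y 0.04 z -0.15 rz -0.001
x 4.06 y 0.04 z -0.15 rz -0.001
x 4.06 y 0.04 z -0.15 rz -0.001
x 4.06 y 0.05 z -0.15 rz -0.001
[0.66731154 0.17617024 0.24006932] [[286.70354286 -34.36365115]]
```

View pics/w6.png

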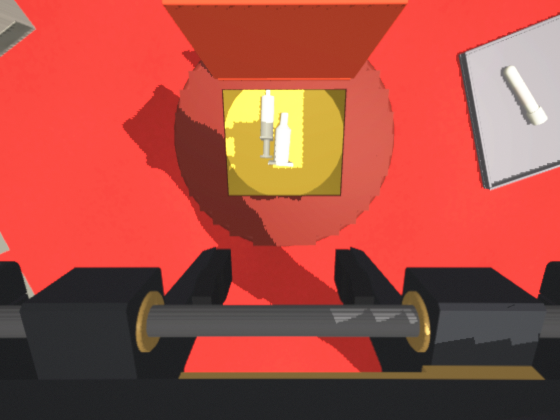

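Both items lie on the bin floor at (267,125) and (283,140), and the tube is still on the tray. I'll re-grip the handle where I left it.

{"fn": "send_rows", "kwargs": {"motion": [{"x":4,"y":0,"z":-0.5,"rx":0,"ry":0,"rz":0,"jaw":6},{"x":4,"y":0,"z":-0.5,"rx":0,"ry":0,"rz":0,"jaw":6},{"x":4.1,"y":0.1,"z":0,"rx":0,"ry":0,"rz":0,"jaw":6},{"x":4.1,"y":0.1,"z":0,"rx":0,"ry":0,"rz":0,"jaw":6},{"x":0,"y":0,"z":0,"rx":0,"ry":0,"rz":0,"jaw":6}]}}

```text
clock: 19.15
tool_pos: [0.6713, 0.171, 0.3314]
eef_rot: [0.992, -0.126, 0.001, 0.002]
contact_force: [0.7, 0.2, 0.0]
opening: 0.681
finger_force: 0.0
```

{"fn": "send_rows", "kwargs": {"motion": [{"x":0,"y":0,"z":0,"rx":0,"ry":0,"rz":0,"jaw":6},{"x":0,"y":0,"z":0,"rx":0,"ry":0,"rz":0,"jaw":6},{"x":0,"y":0,"z":0,"rx":0,"ry":0,"rz":0,"jaw":6},{"x":0,"y":0,"z":0,"rx":0,"ry":0,"rz":0,"jaw":6},{"x":0,"y":0,"z":0,"rx":0,"ry":0,"rz":0,"jaw":6}]}}

```text
clock: 19.65
tool_pos: [0.6658, 0.1767, 0.3345]
eef_rot: [0.992, -0.122, 0.0, -0.0]
contact_force: [-0.2, 0.2, -0.4]
opening: 0.682
finger_force: 0.0
```

```bash
python3 -c "
from h import *
s=snap('wrist','w7.png');plan([*handle(1.75)[:2],.240],-14);print(proj(s,handle(1.75)))"
```

```text
at [0.6659 0.1766 0.3344] yaw -14.1 rows 2 tilt [ 0.  0. -1.]
x 0.07 y 0.00 z 4.72 rz -0.001
x 0.07 y 0.00 z 4.72 rz -0.001
[[283.64428871 214.9104291 ]]
```

View pics/w7.png

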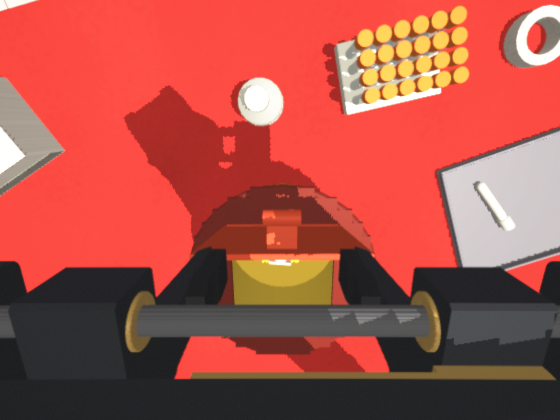

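The bar is at (282,216), as predicted at (284,215). I'll descend, pinch and swing back.

{"fn": "send_rows", "kwargs": {"motion": [{"x":0.1,"y":0,"z":3,"rx":0,"ry":0,"rz":0,"jaw":6},{"x":0,"y":0,"z":3,"rx":0,"ry":0,"rz":0,"jaw":6},{"x":0,"y":0,"z":2.4,"rx":0,"ry":0,"rz":0,"jaw":6},{"x":0,"y":0,"z":1,"rx":0,"ry":0,"rz":0,"jaw":6},{"x":0,"y":0,"z":0,"rx":0,"ry":0,"rz":0,"jaw":2.5}]}}

```text
clock: 20.2
tool_pos: [0.6664, 0.1759, 0.2388]
eef_rot: [0.992, -0.123, -0.001, 0.001]
contact_force: [1.3, -0.4, -0.1]
opening: 0.614
finger_force: 0.0
```

{"fn": "send_rows", "kwargs": {"motion": [{"x":0,"y":0,"z":0,"rx":0,"ry":0,"rz":0,"jaw":2.5},{"x":0,"y":0,"z":0,"rx":0,"ry":0,"rz":0,"jaw":2.5},{"x":0,"y":0,"z":0,"rx":0,"ry":0,"rz":0,"jaw":2.5},{"x":0,"y":0,"z":0,"rx":0,"ry":0,"rz":0,"jaw":2.5},{"x":0,"y":0,"z":0,"rx":0,"ry":0,"rz":0,"jaw":2.5}]}}

```text
clock: 20.7
tool_pos: [0.6682, 0.177, 0.2414]
eef_rot: [0.992, -0.123, 0.002, -0.001]
contact_force: [1.3, 2.0, 3.9]
opening: 0.333
finger_force: 15.0
```

Run:
```python
from h import *
th=np.linspace(1.75,0,18)
for a,b in zip(th,th[1:]):
    d=(handle(b)-handle(a))*100; print(round(b,2),"x %.2f z %.2f"%(d[:2]@BX,-d[2]))
```

```text
1.65 x -1.08 z -0.44
1.54 x -1.12 z -0.33
1.44 x -1.15 z -0.21
1.34 x -1.17 z -0.09
1.24 x -1.17 z 0.03
1.13 x -1.16 z 0.15
1.03 x -1.14 z 0.27
0.93 x -1.11 z 0.38
0.82 x -1.06 z 0.50
0.72 x -1.00 z 0.60
0.62 x -0.94 z 0.70
0.51 x -0.86 z 0.80
0.41 x -0.77 z 0.88
0.31 x -0.68 z 0.95
0.21 x -0.58 z 1.02
0.1 x -0.47 z 1.07
0.0 x -0.36 z 1.12
```

{"fn": "send_rows", "kwargs": {"motion": [{"x":-1.08,"y":0,"z":-0.44,"rx":0,"ry":0,"rz":0,"jaw":2.5},{"x":-1.12,"y":0,"z":-0.33,"rx":0,"ry":0,"rz":0,"jaw":2.5},{"x":-1.15,"y":0,"z":-0.21,"rx":0,"ry":0,"rz":0,"jaw":2.5},{"x":-1.17,"y":0,"z":-0.09,"rx":0,"ry":0,"rz":0,"jaw":2.5},{"x":-1.17,"y":0,"z":0.03,"rx":0,"ry":0,"rz":0,"jaw":2.5}]}}

```text
clock: 21.2
tool_pos: [0.613, 0.1906, 0.2514]
eef_rot: [0.992, -0.123, 0.002, -0.001]
contact_force: [2.8, 1.6, -0.4]
opening: 0.338
finger_force: 15.0
```

{"fn": "send_rows", "kwargs": {"motion": [{"x":-1.16,"y":0,"z":0.15,"rx":0,"ry":0,"rz":0,"jaw":2.5},{"x":-1.14,"y":0,"z":0.27,"rx":0,"ry":0,"rz":0,"jaw":2.5},{"x":-1.11,"y":0,"z":0.38,"rx":0,"ry":0,"rz":0,"jaw":2.5},{"x":-1.06,"y":0,"z":0.5,"rx":0,"ry":0,"rz":0,"jaw":2.5},{"x":-1.0,"y":0,"z":0.6,"rx":0,"ry":0,"rz":0,"jaw":2.5}]}}

```text
clock: 21.7
tool_pos: [0.5593, 0.2039, 0.2322]
eef_rot: [0.992, -0.123, 0.001, -0.001]
contact_force: [1.3, 0.9, 1.5]
opening: 0.338
finger_force: 15.0
```

{"fn": "send_rows", "kwargs": {"motion": [{"x":-0.94,"y":0,"z":0.7,"rx":0,"ry":0,"rz":0,"jaw":2.5},{"x":-0.86,"y":0,"z":0.8,"rx":0,"ry":0,"rz":0,"jaw":2.5},{"x":-0.77,"y":0,"z":0.88,"rx":0,"ry":0,"rz":0,"jaw":2.5},{"x":-0.68,"y":0,"z":0.95,"rx":0,"ry":0,"rz":0,"jaw":2.5},{"x":-0.58,"y":0,"z":1.02,"rx":0,"ry":0,"rz":0,"jaw":2.5}]}}

```text
clock: 22.2
tool_pos: [0.5216, 0.2132, 0.1881]
eef_rot: [0.992, -0.122, 0.0, -0.001]
contact_force: [0.2, 2.4, 1.6]
opening: 0.335
finger_force: 15.0
```

{"fn": "send_rows", "kwargs": {"motion": [{"x":-0.3,"y":0,"z":0.6,"rx":0,"ry":0,"rz":0,"jaw":2.5},{"x":-0.2,"y":0,"z":0.5,"rx":0,"ry":0,"rz":0,"jaw":2.5},{"x":-0.2,"y":0,"z":0.5,"rx":0,"ry":0,"rz":0,"jaw":2.5},{"x":-0.1,"y":0,"z":0.5,"rx":0,"ry":0,"rz":0,"jaw":2.5},{"x":0,"y":0,"z":0,"rx":0,"ry":0,"rz":0,"jaw":2.5}]}}

```text
clock: 22.7
tool_pos: [0.5135, 0.2151, 0.1662]
eef_rot: [0.992, -0.122, -0.001, -0.0]
contact_force: [-0.3, 4.4, 0.3]
opening: 0.337
finger_force: 15.0
```

{"fn": "send_rows", "kwargs": {"motion": [{"x":0,"y":0,"z":0.2,"rx":0,"ry":0,"rz":0,"jaw":2.5},{"x":0,"y":0,"z":0.2,"rx":0,"ry":0,"rz":0,"jaw":2.5},{"x":0,"y":0,"z":0,"rx":0,"ry":0,"rz":0,"jaw":2.5},{"x":0,"y":0,"z":0,"rx":0,"ry":0,"rz":0,"jaw":2.5},{"x":0,"y":0,"z":0,"rx":0,"ry":0,"rz":0,"jaw":2.5}]}}

```text
clock: 23.2
tool_pos: [0.5137, 0.2151, 0.1645]
eef_rot: [0.992, -0.123, -0.0, -0.001]
contact_force: [-4.6, 3.9, 13.7]
opening: 0.339
finger_force: 15.0
```

The flap is pressed onto its seat (13.7 N). I'll release and retreat.

{"fn": "send_rows", "kwargs": {"motion": [{"x":0,"y":0,"z":0,"rx":0,"ry":0,"rz":0,"jaw":6},{"x":0,"y":0,"z":0,"rx":0,"ry":0,"rz":0,"jaw":6},{"x":0,"y":0,"z":0,"rx":0,"ry":0,"rz":0,"jaw":6},{"x":0,"y":0,"z":0,"rx":0,"ry":0,"rz":0,"jaw":6},{"x":0,"y":0,"z":-2,"rx":0,"ry":0,"rz":0,"jaw":6}]}}

```text
clock: 23.7
tool_pos: [0.5124, 0.2133, 0.1809]
eef_rot: [0.992, -0.123, -0.002, 0.002]
contact_force: [-0.4, 0.2, 0.5]
opening: 0.682
finger_force: 0.0
```

{"fn": "send_rows", "kwargs": {"motion": [{"x":0,"y":0,"z":-4,"rx":0,"ry":0,"rz":0,"jaw":6},{"x":0,"y":0,"z":-4,"rx":0,"ry":0,"rz":0,"jaw":6},{"x":-2,"y":2,"z":-2,"rx":0,"ry":0,"rz":0,"jaw":6},{"x":-2,"y":4,"z":0,"rx":0,"ry":0,"rz":0,"jaw":6},{"x":-2,"y":4,"z":0,"rx":0,"ry":0,"rz":0,"jaw":6}]}}

```text
clock: 24.2
tool_pos: [0.4309, 0.1314, 0.2834]
eef_rot: [0.992, -0.122, 0.001, -0.0]
contact_force: [0.8, -1.2, -0.2]
opening: 0.68
finger_force: 0.0
```

{"fn": "send_rows", "kwargs": {"motion": [{"x":-1,"y":4,"z":0,"rx":0,"ry":0,"rz":0,"jaw":6},{"x":0,"y":4,"z":0,"rx":0,"ry":0,"rz":0,"jaw":6},{"x":0,"y":4,"z":0,"rx":0,"ry":0,"rz":0,"jaw":6},{"x":0,"y":0,"z":0,"rx":0,"ry":0,"rz":0,"jaw":6},{"x":0,"y":0,"z":0,"rx":0,"ry":0,"rz":0,"jaw":6}]}}

```text
clock: 24.7
tool_pos: [0.3926, 0.0174, 0.283]
eef_rot: [0.992, -0.124, 0.0, 0.0]
contact_force: [0.3, 0.3, 0.3]
opening: 0.682
finger_force: 0.0
```

Run:
```python
from h import *
s=snap("side"); t=snap("top")
a=s["img"][150:350,160:400][:,:,::-1]; b=t["img"][90:310,110:480][:,:,::-1]
cv2.imwrite("pics/f.png",cv2.hconcat([cv2.resize(a,(360,300)),cv2.resize(b,(440,300))]))
print(proj(s,handle(0)),get_state()["contact_force"])
```

```text
[[285.08417833 257.31980686]] [-0.10547914  0.61662417 -0.06134378]
```

View pics/f.png

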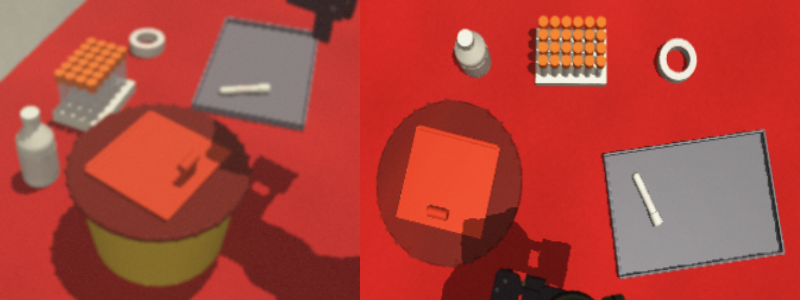

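The flap lies flat: its handle at crop (188,165) is about full-image (285,260), where a shut flap should put it. The tube is on the tray at crop (647,200), and the bystanders are in place.

```bash
python3 -c "
from plant import *
print(finish_job())"
```

```text
the job is handed in; nothing more can be done
None
```

I handed the job in: the tube holder and syringe are in the sharps bin, the flap looks fully shut, the sample tube is still on the tray, and the rack, bottle and tape look unmoved. The hand-in returned no verdict, so this rests on my last camera check.

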